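Stow the roller frame on the carousel and index it to the pointer

TASK

Fetch the paint roller frame from under the step rack and lay it flat on the carousel, with the wire-cage roller end right under the raised deck and the handle lying out over the open half of the disc. Then turn the carousel by its upright crank grip until the open side, with the handle, points at the steel pointer on the base and the disc rests in that stop. Leave the other things on the bench as they are.

Things in the scene. Friction and masses are not known exactly. Their poses are not given: they have to be found in the camera images.
- roller: Mini paint roller frame, black plastic and wire, 195 mm long, 160 g, lying flat. Origin on its underside below the front end of the handle; x to the cage, z up. A 7 mm wire leaves the handle at x = 0, swings out to y = +40 mm between x = 12 and 36 mm and enters the cage's +y end: the 50 mm right behind the cage are open. It starts with the handle under the rack; only the cage end projects.
- cage (a point): Centre of the roller frame's cage, a black ribbed cylinder 30 mm in diameter and 60 mm long (along y), at x = 80 mm and 15 mm above the underside of roller (same axes).
- handle (a point): Centre of the roller frame's handle, a black bar 100 mm long (roller x = -100 to 0), 24 mm wide and 24 mm high (same axes).
- rack: Fixed steel step rack standing on the table: top plate 170 (x) x 230 (y) x 12 mm, underside 50 mm and top 62 mm above the table, on two 8 mm side walls (at y = -111 and +111 mm) along its x sides; open at front and back. Origin at table level under its middle; its front edge (x = -85 mm) faces the robot at yaw 0.
- tub: Closed grey plastic tub with clip-on lid, 127 x 177 mm, 82 mm high, standing on the rack. Origin under its middle. Bystander.
- carousel_base: Fixed round steel base of the carousel, 310 mm across, 22 mm high; origin at table level on the turning axis (z). Its +x side carries the pointer.
- pointer (a point): Tip of the upright steel pointer (20 mm wide, 75 mm high) on the base, 185 mm from the turning axis in the base's +x direction.
- disc_top (a point): Point on the turning axis at the top face of the carousel's plywood disc (300 mm across, 40 mm above the table); turns with it. The -x half of the disc is open: that is its open side. A deck stands over the +x half (see bay).
- bay (a point): Floor point of the bay below the deck, at x = 75 mm of disc_top (same axes). In disc_top's frame: white deck plate from x = 10 to 115, y = -95 to 95 mm, underside 45 and top 53 mm above the disc, two small fixed tins on it (to 106 mm above the disc). Bay 104 mm wide (y = -52 to 52) between walls from x = 15 to 110, back wall at x = 105 mm, open towards -x.
- crank_grip (a point): Middle of the upright crank grip: black cylinder 24 mm in diameter, 50 mm high (95 to 145 mm above the table), spinning freely on a 10 mm steel post that stands on the disc at x = 0, y = +125 mm of disc_top's frame. Hold it and lead it round the turning axis to turn the carousel.
- carousel (a joint): Angle in rad, growing anticlockwise seen from above; at 0 the open side points away from the pointer, at 3.142 at it. Light friction (about 0.2 N m) holds it. A sprung ball clicks into stops at 0, 1.571, 3.142, 4.712; pulls in within 0.1 rad, about 1.2 N m to pass the hump on either side. End stops at -0.35 and 5.05. It starts at rest between stops, at 0.33 to 1.24.
- dish: White ceramic palette dish, round, 120 mm across, 18 mm high. Origin under its middle. Bystander.
- opener: Steel paint tin opener lying flat, 117 mm long (x), 24 mm wide, 6 mm high. Bystander.
- tin: Closed metal paint tin, 72 mm across, 85 mm high. Origin under its middle. Bystander.
- stick_holder: Clear plastic stirring stick holder with wooden sticks, 72 mm across, 110 mm high, sticks to 165 mm. Origin under its middle. Bystander.
- sanding_block: Cork sanding block 110 x 65 x 28 mm. Origin under its middle. Bystander.
- filler_knife: Filling knife lying flat, 190 mm long along x. Bystander.

How it is judged:
On the way, in this order (a step that is already met when the one before it is completed fails the run):
1. the roller frame lies flat on the carousel, cage under the deck, handle over the open half, let go (x of cage in the frame of disc_top above 0.05 m and y of cage in the frame of disc_top between -0.03 and 0.03 m and z of cage in the frame of disc_top between 0.005 and 0.022 m and x of handle in the frame of disc_top below -0.02 m and z of handle in the frame of disc_top below 0.02 m and angle between the x axis of roller and the x axis of disc_top, either way round below 0.25 rad and contact force between the fingers and roller below 0.1 N), for 0.2 s.
2. the carousel is at the stop where its open side points at the pointer, the roller frame still in its place (x of cage in the frame of disc_top above 0.05 m and y of cage in the frame of disc_top between -0.03 and 0.03 m and z of cage in the frame of disc_top between 0.005 and 0.022 m and x of handle in the frame of disc_top below -0.02 m and z of handle in the frame of disc_top below 0.02 m and angle between the x axis of roller and the x axis of disc_top, either way round below 0.25 rad and value of joint carousel between 3.07 and 3.21 rad), for 0.2 s.
At the end, for the whole second after the job is handed in: Carousel at rest within 0.07 rad of the stop at 3.142 (open side at the pointer); roller frame flat and still on the disc, within 0.25 rad of the bay's line, cage centre over 50 mm past the axis under the deck and within 30 mm of the middle line, handle centre over 20 mm to the open side (all of step 2 and velocity of joint carousel between -0.05 and 0.05 rad/s and linear speed of roller below 0.02 m/s); the robot touches nothing.
It fails at once if a bystander moved more than 40 mm (distance of any of tub, dish, opener, tin, stick_holder, sanding_block, filler_knife from where it was at the start of the episode above 0.04 m).
It fails at once if a bystander tipped (angle between any of tub, dish, opener, tin, stick_holder, sanding_block, filler_knife's own z axis and vertical above 0.35 rad).
It also fails if it takes over 72 s, if anything falls off the work surface, if the arm or the gripper's body presses on something with over 40 N, if the wrist force passes 120 N, or if a joint passes its speed limit or range.

ROBOT

A 6-joint arm with a two-finger parallel gripper is mounted at the origin on the work surface. World frame = base frame: x ahead of the robot, y to its left, z up, the work surface at z = 0. Lengths are in m, angles in rad, forces in N, time in s.
With the tool pointing down it reaches from about 0.35 to 0.95 m from the base axis. Payload 17.4 kg.
Tool frame: the origin (TCP) lies midway between the tips of the shut fingers; the grasp point (between the pads) lies 19 mm behind it; z points along the fingers, y is the line along which they close (so a half turn about z gives the same grasp; the last joint's range is limited). The gripper opens to 93 mm and grips with 3 to 60 N. Pads are 15 mm wide; open, the fingers measure 128 mm over their backs; the gripper's body (75 mm by 188 mm) begins 65 mm behind the grasp point.
Start: joints at [-1.313, 0.116, 1.442, -0, 1.584, -0.038], TCP at [0.197, -0.646, 0.219] pointing down, gripper open.
Joint ranges: [-2.83, 2.83], [-0.83, 2.19], [0.07, 2.5], [-1.14, 4.28], [0.01, 3], [-2.97, 2.97]. Speed limits (rad/s): [1.89, 1.89, 2.22, 3.14, 3.14, 3.14].

INTERFACE

Orientations are given as a unit quaternion [x, y, z, w].
In Python, from bench import bot gives the robot as it stands.
- The arm moves only by the tool advance, called after "Emit:" as name(argument=value, ...) on one line, values as JSON. Schema: {"type":"object","properties":{"segments":{"type":"array","items":{"type":"array","items":{"type":"number"},"minItems":4,"maxItems":4},"minItems":1,"maxItems":10},"jaw":{"type":"number"},"grip_n":{"type":"number"},"only":{"type":"string"},"quiet":{"type":"boolean"},"lines":{"type":"string"}},"required":["segments"],"additionalProperties":false}. segments is a list of rows, 1 to 10 of them, each of 4 numbers: dx, dy, dz in m, then a turn about the tool's z in rad; each row is the pose to reach, as a shift and turn from the pose commanded when the call began, along the tool's axes at that moment; what a row does not reach only later rows make up. A row lasts 1/10 s, in which the tool goes at most 0.05 m and 0.15 rad, less where a joint would pass 70% of its speed; a pose out of reach is approached as far as the arm can. jaw is the opening from 0.0 (shut) to 1.0 (fully open), set as the call begins (left out keeps the last). The fingers move at their own pace and stop on an object; grip_n is the grip in N (left out, the last holds). Time passes only in rows, so rows that do not move let the fingers close. The tool returns the time, the measured TCP pose, the force, the opening and the grip force at its end. only (a regular expression) keeps the lines of the reply that match it, lines (a string "A,B") keeps lines A to B, and quiet returns only ok. Input that does not fit is refused with a message, and nothing moves.
- bot.sense(): the state, without advancing time (a new reading comes with each control period).
- bot.snapshot(name): name is "scene" or "top" or "wrist"; returns the picture (420x560x3 uint8, blue, green, red); there is no depth.
- bot.camera_params(name): a dict with "camera_matrix" (3x3 intrinsics, pixels), "rvec" (rotation vector, rad) and "tvec" (3), from world to camera coordinates, as OpenCV has them. Camera axes: x right, y down, z forward; pixel columns grow to the right and rows downward; lengths in m; the calibration is good to about 2 mm. A picture is of the moment at which its call begins: read the wrist's pose just before it. camera_params takes no time and is no camera call; for the wrist camera it gives the pose at the moment of the call.
- bot.sign_off(): hands the job in; it is judged then, once.
The state is a dict: "t": time; "q": joint angles; "joint_vel": joint speeds; "effort": joint torques, N m; "tool_pos": TCP position; "eef_rot": TCP orientation; "wrist_force": force on the tool from outside, world axes, zero at the start; "wrist_torque": the same for the moment, N m; "finger_gap": opening from 0.0 (shut) to 1.0 (fully open); "grasp_force": force on a finger pad.
Only numpy, scipy, OpenCV 4.12 (cv2) and the standard library are available. Lean on these libraries where they do the work, as an engineer would, in place of code of your own. Each camera call takes 0.05 s, during which the arm holds its last target. There are 200 camera calls.

## Working session

There is one attempt and no reset: what is moved stays moved. The work goes in short steps, Python scripts to look and compute and a tool call to move; the robot and the scene stay as the last step left them, time stands still between calls to the robot, and variables do not carry over. Pictures are saved under pics/ and viewed, at most 10 in all, crops included, and the job is handed in when it is done.

```bash
ls; mkdir -p pics
```

Create h.py:
```python
import numpy as np,cv2
from bench import bot
from scipy.spatial.transform import Rotation as R
def cam(n):
    p=bot.camera_params(n);K=np.array(p["camera_matrix"],float);r=cv2.Rodrigues(np.array(p["rvec"],float))[0];t=np.array(p["tvec"],float).ravel()
    return K,r,t
def snap(n,f):
    c=cam(n);im=bot.snapshot(n);cv2.imwrite(f,im);return im,c
def ray(c,u,v,z):
    K,r,t=c;d=r.T@np.linalg.inv(K)@np.array([u,v,1.]);o=-r.T@t
    return o+d*(z-o[2])/d[2]
def proj(c,p):
    K,r,t=c;q=K@(r@np.array(p)+t);return q[:2]/q[2]
```

Run:
```python
from h import *
a,ca=snap("top","pics/top0.png");b,cb=snap("scene","pics/scene0.png")
for n,c in(("top",ca),("scene",cb)): np.savez(f"pics/{n}.npz",K=c[0],r=c[1],t=c[2]);print(n,c[0].round(1).tolist(),(-c[1].T@c[2]).round(3),c[1][2].round(2))
s=bot.sense();print(s)
```

```text
bench.py
pics
top [[385.2, 0.0, 285.8], [0.0, 385.2, 211.3], [0.0, 0.0, 1.0]] [ 0.455 -0.044  1.213] [ 0.07  0.   -1.  ]
scene [[428.8, 0.0, 279.5], [0.0, 428.8, 208.7], [0.0, 0.0, 1.0]] [0.894 0.507 1.166] [-0.26 -0.45 -0.85]
{'t': 0.1, 'q': array([-1.31281903e+00,  1.16408018e-01,  1.44217738e+00, -1.02061987e-05,
        1.58401934e+00, -3.78204163e-02]), 'joint_vel': array([-0.00035091, -0.00267762, -0.0026068 , -0.00233702, -0.00055471,
        0.00095076]), 'effort': array([ 2.00063434e-03, -7.22895956e+01, -6.23865151e+01,  7.80985854e-02,
        2.27367209e-02, -8.88253498e-05]), 'tool_pos': array([ 0.19669276, -0.64551372,  0.21801233]), 'eef_rot': array([ 9.89082769e-01,  1.47360173e-01, -6.06634566e-05, -5.02416513e-04]), 'wrist_force': array([-0.01031536,  0.17832078,  0.13261795]), 'wrist_torque': array([ 0.00785061, -0.02544713,  0.01828787]), 'grasp_force': 0.0, 'finger_gap': 1.0040358077785774}
```

View pics/top0.png

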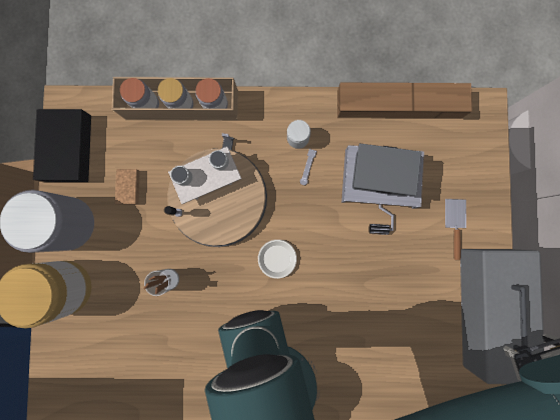

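View pics/scene0.png

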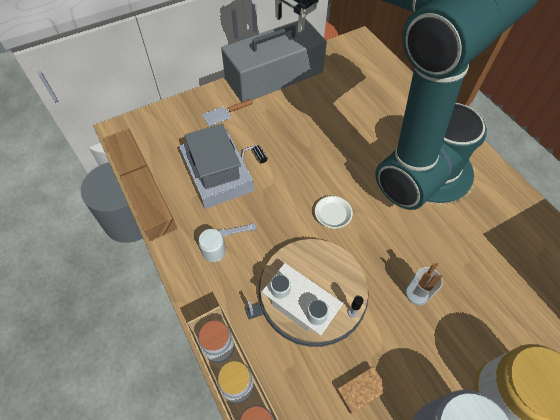

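The top view shows the carousel at about (217,197), with the pointer at (228,143), the crank grip at (172,211) and the deck at (205,175). The rack is near (383,177) and the cage at (380,229), with the handle under the rack. The scene view agrees. Next I'll zoom in on both regions.

Run:
```python
import cv2,numpy as np
t=cv2.imread("pics/top0.png");s=cv2.imread("pics/scene0.png")
def cr(i,x,y,w,h,W,H): return cv2.resize(i[y:y+h,x:x+w],(W,H),interpolation=cv2.INTER_CUBIC)
A=cr(t,150,130,130,130,400,400)   # carousel
B=cr(t,335,135,100,115,400,460) 
C=cr(s,240,135,50,50,200,200)
o=np.zeros((600,800,3),np.uint8);o[:400,:400]=A;o[:460,400:]=B;o[400:600,:200]=C
cv2.imwrite("pics/crop0.png",o)
```

```text
(no output)
```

View pics/crop0.png

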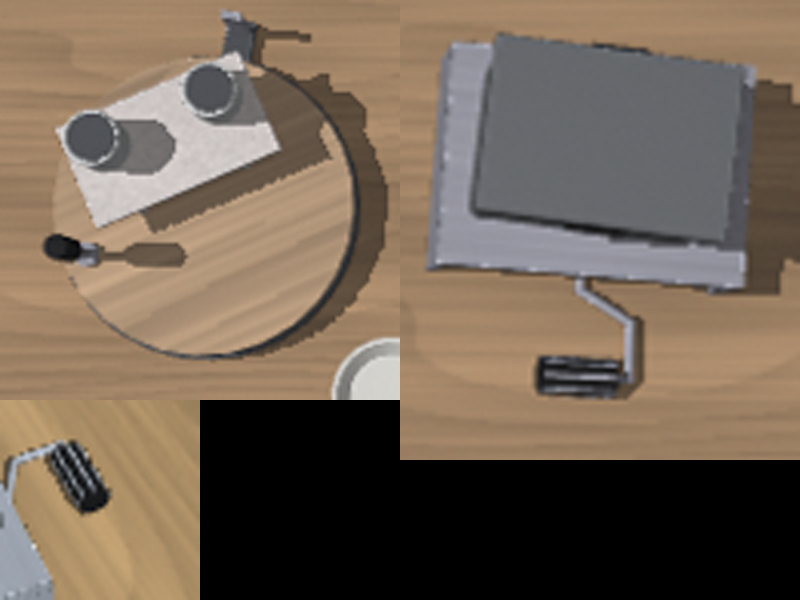

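The crops show the cage ends at about (369,228.5) and (391,229) in the top picture, with the wire bend at (393,215) and the wire leaving the rack at (380,206). The crank grip's top is at about (171,210) and the white deck is clearly visible. Now I'll turn these into positions.

Create m1.py:
```python
import sys
from h import *
def load(n):
    d=np.load(f"pics/{n}.npz");return d["K"],d["r"],d["t"]
def deck(im,c,roi):
    x,y,w,h=roi;hsv=cv2.cvtColor(im,cv2.COLOR_BGR2HSV)
    m=((hsv[...,1]<40)&(hsv[...,2]>150)).astype(np.uint8)*255;k=np.zeros_like(m);k[y:y+h,x:x+w]=m[y:y+h,x:x+w]
    return k
```

Run:
```python
from m1 import *
im=cv2.imread("pics/top0.png");c=load("top")
A=lambda x,y:(150+x/3.077,130+y/3.077)
# deck: corners in crop A (near edge (98,228)-(279,150), left (56,130), top-right (240,55))
P=[ray(c,*A(*q),.093)[:2] for q in [(98,228),(279,150),(240,53),(56,130)]]
for p in P: print("deck corner",p.round(3))
P=np.array(P);ctr=P.mean(0);ey=P[0]-P[1];print("len",np.linalg.norm(ey),"yaw",np.arctan2(ey[1],ey[0])-np.pi/2,"axis est",ctr-0.0625*np.array([ey[1],-ey[0]])/np.linalg.norm(ey))
# disc
hsv=cv2.cvtColor(im,cv2.COLOR_BGR2HSV)
q=[(351,180),(355,230),(330,290),(280,335),(210,357),(140,340),(90,300),(75,270),(53,190),(65,120),(120,72),(310,95),(340,140)]
D=np.array([ray(c,*A(*k),.04)[:2] for k in q])
M=np.c_[2*D,np.ones(len(D))];s=np.linalg.lstsq(M,(D**2).sum(1),rcond=None)[0];print("disc",s[:2],np.sqrt(s[2]+s[:2]@s[:2]))
print("grip top",ray(c,*A(58,246),.145), "pointer top",ray(c,*A(232,14),.075))
B=lambda x,y:(335+(x-400)/4,135+y/4)
for n,q,z in[("cageL",(537,374),.015),("cageR",(626,377),.015),("bend",(633,320),.015),("exit",(580,288),.015),("rackFL",(428,267),.062),("rackFR",(745,289),.062)]:
    print(n,ray(c,*B(*q),z).round(3))
g=cv2.cvtColor(im,cv2.COLOR_BGR2GRAY);k=np.zeros_like(g);k[220:240,362:397]=(g[220:240,362:397]<70)*255
print("cage rect",cv2.minAreaRect(cv2.findNonZero(k)))
s=load("scene");cs=cv2.imread("pics/scene0.png");print("pred cage in scene",proj(s,ray(c,380,228.9,.015)))
```

```text
deck corner [0.554 0.265]
deck corner [0.63  0.094]
deck corner [0.724 0.133]
deck corner [0.648 0.308]
len 0.18694135672007742 yaw 0.41800042288577877 axis est [0.58173235 0.17466938]
disc [0.58765599 0.17568234] 0.15234824712172593
grip top [0.53285605 0.28653763 0.145     ] pointer top [0.76653651 0.14449374 0.075     ]
cageL [ 0.489 -0.298  0.015]
cageR [ 0.487 -0.367  0.015]
bend [ 0.531 -0.373  0.015]
exit [ 0.556 -0.332  0.015]
rackFL [ 0.567 -0.207  0.062]
rackFR [ 0.552 -0.444  0.062]
cage rect ((379.5, 228.5), (9.0, 21.0), 90.0)
pred cage in scene [259.50457377 152.93912311]
```

Create d.py:
```python
# usage: d.py x y z [yaw of tool y]  -> shift in tool axes
import sys
from h import *
s=bot.sense();a=list(map(float,sys.argv[1:]));r=R.from_quat(s["eef_rot"]).as_matrix()
yaw=np.arctan2(r[1,1],r[0,1]);d=r.T@(np.array(a[:3])-s["tool_pos"])
print("t %.1f tcp"%s["t"],s["tool_pos"].round(4),"yaw_y %.3f q6 %.2f gap %.2f F"%(yaw,s["q"][5],s["finger_gap"]),s["wrist_force"].round(1))
print("shift",d.round(4),"turn",round(-(a[3]-yaw),3) if len(a)>3 else "", "axes x",r[:2,0].round(3),"y",r[:2,1].round(3))
```

```bash
python3 d.py 0.522 -0.326 0.12 1.55
```

Run:
```python
from m1 import *
c=load("top")
B=lambda x,y:(335+(x-400)/4,135+y/4)
for q in[(475,215),(725,240)]: print("tub front",ray(c,*B(*q),.144))
```

```text
t 0.1 tcp [ 0.1967 -0.6455  0.218 ] yaw_y -1.275 q6 -0.04 gap 1.00 F [-0.   0.2  0.1]
shift [ 0.4043 -0.2107  0.0982] turn -2.825 axes x [0.957 0.292] y [ 0.292 -0.957]
tub front [ 0.59591804 -0.22849665  0.144     ]
tub front [ 0.57955435 -0.40256209  0.144     ]
```

Emit:
advance(segments=[[0.03,-0.015,0,-0.14],[0.075,-0.04,0,-0.28],[0.12,-0.06,0,-0.42],[0.16,-0.085,0,-0.56],[0.2,-0.105,0,-0.7],[0.25,-0.13,0.01,-0.85],[0.29,-0.15,0.02,-1.0],[0.33,-0.17,0.03,-1.14],[0.365,-0.19,0.04,-1.28],[0.39,-0.2,0.05,-1.42]], jaw=0.0)

```text
t: 1.1
tool_pos: [0.5129, -0.3383, 0.168]
eef_rot: [0.651, 0.759, 0.0, -0.0]
wrist_force: [-0.8, -0.8, 0.2]
finger_gap: 0.187
grasp_force: 0.0
```

```bash
python3 d.py 0.522 -0.326 0.12 1.55
```

```text
t 1.1 tcp [ 0.5129 -0.3383  0.168 ] yaw_y 0.152 q6 -0.78 gap 0.19 F [-0.8 -0.8  0.2]
shift [0.0108 0.0108 0.048 ] turn -1.398 axes x [-0.152  0.988] y [0.988 0.152]
```

Emit:
advance(segments=[[0,0,0,-0.14],[0.005,0.005,0,-0.28],[0.01,0.01,0.01,-0.42],[0.01,0.01,0.02,-0.56],[0.01,0.01,0.03,-0.7],[0.01,0.01,0.03,-0.84],[0.01,0.01,0.03,-0.98],[0.01,0.01,0.03,-1.12],[0.01,0.01,0.03,-1.26],[0.01,0.01,0.03,-1.4]])

```text
t: 2.1
tool_pos: [0.5198, -0.3293, 0.1383]
eef_rot: [0.01, 1.0, 0.0, -0.0]
wrist_force: [0.1, -0.8, -0.6]
finger_gap: 0.005
grasp_force: 0.0
```

Run:
```python
from h import *
im,c=snap("wrist","pics/w1.png");np.savez("pics/w1.npz",K=c[0],r=c[1],t=c[2]);print((-c[1].T@c[2]).round(3),c[1][2].round(2),proj(c,[0.488,-0.331,.015]))
```

```bash
python3 d.py 0.522 -0.326 0.008 1.55
```

```text
[ 0.451 -0.329  0.304] [ 0.25 -0.01 -0.97] [282.53781615 161.27733809]
t 2.1 tcp [ 0.5198 -0.3293  0.1383] yaw_y 1.560 q6 -2.17 gap 0.00 F [-0.3  0.3 -1. ]
shift [-0.0022  0.0032  0.1303] turn 0.01 axes x [-1.     0.011] y [0.011 1.   ]
```

View pics/w1.png

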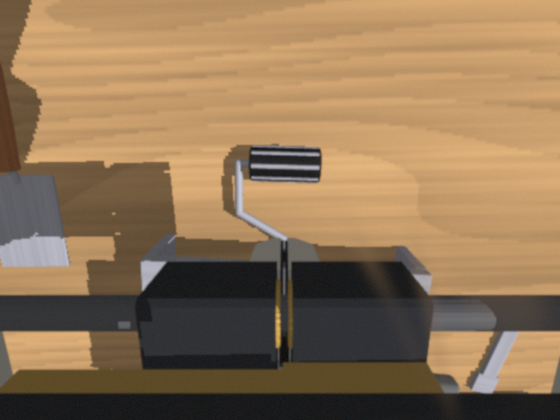

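The wrist view shows the cage at about (285,164), 2 to 3 px from where I predicted it. The wire is on the left, and the space behind the cage is clear under the shut fingers. I'll go down there and use the fingers as a hook.

Emit:
advance(segments=[[-0.004,0.003,0.03,0],[-0.004,0.003,0.07,0],[-0.004,0.003,0.1,0],[-0.004,0.003,0.12,0],[-0.004,0.003,0.13,0],[-0.004,0.003,0.13,0]])

```text
t: 2.75
tool_pos: [0.5235, -0.3261, 0.0074]
eef_rot: [0.014, 1.0, 0.001, -0.001]
wrist_force: [0.4, 0.5, -0.4]
finger_gap: 0.007
grasp_force: 0.0
```

```bash
python3 d.py 0.39 -0.326 0.008 1.55
```

```text
t 2.8 tcp [ 0.5235 -0.3261  0.0074] yaw_y 1.543 q6 -2.14 gap 0.01 F [ 0.4  0.5 -0.4]
shift [ 0.1334 -0.0036 -0.0003] turn -0.007 axes x [-1.     0.027] y [0.027 1.   ]
```

Emit:
advance(segments=[[0.008,0,0,0],[0.02,0,0,0],[0.035,0,0,0],[0.052,0,0,0],[0.07,0,0,0],[0.088,0,0,0],[0.106,0,0,0],[0.124,0,0,0],[0.14,0,0,0],[0.15,0,0,0]])

```text
t: 3.75
tool_pos: [0.3727, -0.3226, 0.0091]
eef_rot: [0.013, 1.0, -0.0, 0.0]
wrist_force: [1.0, 0.5, 0.6]
finger_gap: 0.007
grasp_force: 0.5
```

Emit:
advance(segments=[[0,0,0,0],[-0.005,0,-0.005,0],[-0.008,0,-0.04,0],[-0.008,0,-0.085,0],[-0.02,0,-0.13,0],[-0.02,0,-0.13,0]])

```text
t: 4.35
tool_pos: [0.3973, -0.3246, 0.1454]
eef_rot: [0.012, 1.0, -0.003, 0.003]
wrist_force: [0.1, -0.7, -0.8]
finger_gap: 0.004
grasp_force: 0.0
```

Run:
```python
from h import *
im,c=snap("wrist","pics/w2.png");np.savez("pics/w2.npz",K=c[0],r=c[1],t=c[2]);
t,ct=snap("top","pics/top2.png")
o=np.zeros((420,800,3),np.uint8);o[:,:400]=im[:,80:480];o[:,400:]=cv2.resize(t[170:275,335:435],(400,420),interpolation=cv2.INTER_CUBIC)
cv2.imwrite("pics/c2.png",o)
```

```bash
python3 d.py 0.39 -0.326 0.008 1.55
```

```text
t 4.5 tcp [ 0.3952 -0.3233  0.1396] yaw_y 1.546 q6 -2.28 gap 0.00 F [-0.2 -0.4 -0.1]
shift [ 0.0053 -0.0027  0.1316] turn -0.004 axes x [-1.     0.025] y [0.025 1.   ]
```

View pics/c2.png

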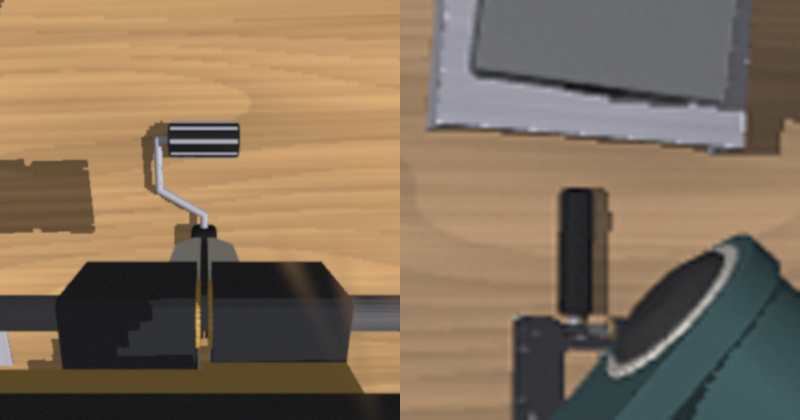

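The roller is fully out. In the top view the handle runs from about (379,217) to (379,248.5). In the wrist view the cage runs from (248,141) to (319,140) in full-image pixels.

Run:
```python
from m1 import *
d=np.load("pics/w2.npz");w=(d["K"],d["r"],d["t"]);c=load("top")
im=cv2.imread("pics/top2.png");g=im.max(2)
k=np.zeros_like(g);k[212:247,372:385]=(g[212:247,372:385]<55)*255
r=cv2.minAreaRect(cv2.findNonZero(k));b=cv2.boxPoints(r);print(r)
for q in b: print("h",ray(c,*q,.024).round(3))
for y in (218,225,232,240): 
    xs=np.nonzero(k[y])[0];print(y,ray(c,xs.mean(),y,.024).round(4),len(xs))
print("cage ends",ray(w,248,141,.015).round(3),ray(w,319,140,.015).round(3),"wire front",ray(w,284,226,.02).round(3))
```

```text
((378.5, 231.5), (29.0, 7.0), 90.0)
h [ 0.524 -0.314  0.024]
h [ 0.524 -0.336  0.024]
h [ 0.435 -0.335  0.024]
h [ 0.435 -0.314  0.024]
218 [ 0.5213 -0.3267  0.024 ] 7
225 [ 0.4997 -0.3265  0.024 ] 7
232 [ 0.4781 -0.3247  0.024 ] 8
240 [ 0.4535 -0.3245  0.024 ] 8
cage ends [ 0.349 -0.356  0.015] [ 0.35  -0.295  0.015] wire front [ 0.426 -0.327  0.02 ]
```

```bash
python3 d.py 0.46 -0.326 0.004 1.56
```

```text
t 4.5 tcp [ 0.3952 -0.3233  0.1396] yaw_y 1.546 q6 -2.28 gap 0.00 F [-0.2 -0.4 -0.1]
shift [-0.0646 -0.001   0.1357] turn -0.014 axes x [-1.     0.025] y [0.025 1.   ]
```

Emit:
advance(segments=[[-0.03,0,0,0],[-0.055,-0.002,0,0],[-0.065,-0.001,0.03,-0.01],[-0.065,-0.001,0.07,-0.01],[-0.065,-0.001,0.1,-0.01],[-0.065,-0.001,0.12,-0.01],[-0.065,-0.001,0.13,-0.01],[-0.065,-0.001,0.13,-0.01]], jaw=0.8, grip_n=45)

```text
t: 5.25
tool_pos: [0.4583, -0.325, 0.0067]
eef_rot: [0.008, 1.0, 0.001, -0.001]
wrist_force: [-0.6, -0.1, -0.2]
finger_gap: 0.642
grasp_force: 0.0
```

```bash
python3 d.py 0.46 -0.326 0.004 1.56
```

```text
t 5.2 tcp [ 0.4583 -0.325   0.0067] yaw_y 1.555 q6 -2.22 gap 0.64 F [-0.6 -0.1 -0.2]
shift [-0.0017 -0.0009  0.0027] turn -0.005 axes x [-1.     0.016] y [0.016 1.   ]
```

Next I'll close on the handle, then lift.

Emit:
advance(segments=[[0,0,0.002,0],[0,0,0.003,0],[0,0,0.003,0],[0,0,0.003,0],[0,0,0.003,0],[0,0,0.003,0],[0,0,0.003,0],[0,0,0.003,0]], jaw=0.0, grip_n=45)

```text
t: 6.05
tool_pos: [0.4592, -0.3258, 0.0059]
eef_rot: [0.008, 1.0, -0.0, 0.0]
wrist_force: [-0.3, 0.4, 4.3]
finger_gap: 0.253
grasp_force: 45.0
```

Emit:
advance(segments=[[0,0,-0.02,0],[0,0,-0.05,0],[0,0,-0.08,0],[0,0,-0.11,0],[0,0,-0.14,0],[0,0,-0.14,0]])

```text
t: 6.65
tool_pos: [0.4602, -0.3267, 0.1498]
eef_rot: [0.008, 1.0, -0.002, 0.002]
wrist_force: [0.6, -0.8, -1.9]
finger_gap: 0.255
grasp_force: 45.0
```

```bash
python3 d.py 0.467 0.122 0.14 -1.15
```

Run:
```python
from h import *
im,c=snap("wrist","pics/w3.png");np.savez("pics/w3.npz",K=c[0],r=c[1],t=c[2])
t=bot.snapshot("scene")
o=np.zeros((420,800,3),np.uint8);o[:,:400]=im[:,80:480];o[:,400:]=cv2.resize(t[80:185,190:290],(400,420),interpolation=cv2.INTER_CUBIC)
cv2.imwrite("pics/c3.png",o)
```

```text
t 6.7 tcp [ 0.4602 -0.3267  0.1498] yaw_y 1.555 q6 -2.22 gap 0.26 F [ 0.6 -0.8 -1.9]
shift [3.000e-04 4.487e-01 8.300e-03] turn 2.705 axes x [-1.     0.016] y [0.016 1.   ]
```

View pics/c3.png

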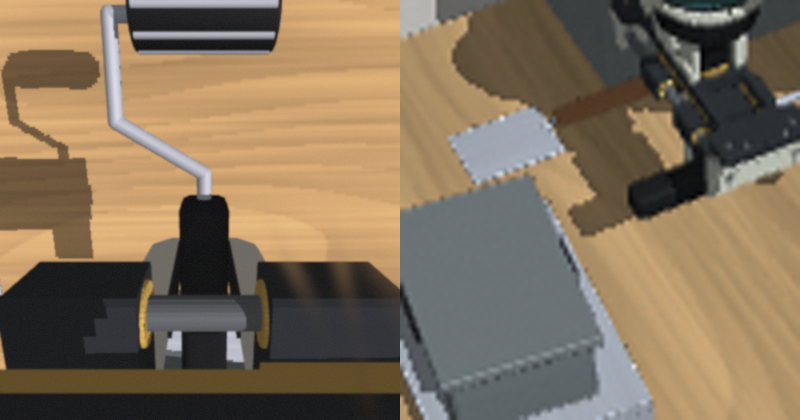

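The handle is held (gap 23.7 mm) and lifted clear, and the wrist view shows the cage with its near edge at y≈52. I'll check the pitch against the prediction for a level roller.

Run:
```python
from h import *
d=np.load("pics/w3.npz");w=(d["K"],d["r"],d["t"])
T=np.array([.4602,-.3267,.144])
for p in (-.1,-.05,0,.05,.1):
    f=lambda x,z:proj(w,T+np.array([-(x+.029)*np.cos(p)-z*np.sin(p)*-1,0.0,z+(x+.029)*np.sin(p)]))
    print(p,"handle front top",f(0,.024).round(),"cage rear",f(65,.015).round() if 0 else f(.065,.015).round(),"cage top",f(.08,.03).round())
```

```text
-0.1 handle front top [285. 201.] cage rear [283.  57.] cage top [282.   7.]
-0.05 handle front top [285. 204.] cage rear [283.  56.] cage top [282.   6.]
0 handle front top [285. 207.] cage rear [283.  56.] cage top [282.   6.]
0.05 handle front top [285. 211.] cage rear [283.  56.] cage top [282.   6.]
0.1 handle front top [286. 214.] cage rear [283.  57.] cage top [282.   7.]
```

Run:
```python
from h import *
d=np.load("pics/w3.npz");w=(d["K"],d["r"],d["t"])
T=np.array([.4602,-.3267,.144])
for p in (-.2,-.1,0,.1):
    f=lambda x,y,z:proj(w,T+np.array([-(x+.029)*np.cos(p)+z*np.sin(p),y,z*np.cos(p)+(x+.029)*np.sin(p)]))
    print(p,"cage top width",(f(.08,.03,.03)-f(.08,-.03,.03)).round(),"rear width",(f(.067,.03,.023)-f(.067,-.03,.023)).round(),f(.067,-.03,.023).round(),"front handle w",(f(0,.012,.024)-f(0,-.012,.024)).round(1))
```

```text
-0.2 cage top width [138.  -3.] rear width [131.  -2.] [218.  50.] front handle w [51.2 -0.8]
-0.1 cage top width [148.  -3.] rear width [139.  -3.] [214.  48.] front handle w [52.1 -0.8]
0 cage top width [160.  -3.] rear width [148.  -3.] [209.  48.] front handle w [52.9 -0.8]
0.1 cage top width [173.  -3.] rear width [158.  -3.] [204.  52.] front handle w [53.6 -0.8]
```

The pitch is near level. Now I'll carry the roller over, turning 2.7 rad.

Emit:
advance(segments=[[0,0.02,-0.01,0.14],[0,0.04,-0.02,0.28],[0,0.06,-0.02,0.42],[0,0.085,-0.02,0.56],[0,0.11,-0.02,0.7],[0,0.135,-0.02,0.84],[0,0.16,-0.02,0.98],[0,0.18,-0.02,1.12],[0,0.2,-0.02,1.26],[0,0.21,-0.02,1.38]])

```text
t: 7.75
tool_pos: [0.4618, -0.1144, 0.1639]
eef_rot: [0.644, 0.765, -0.0, -0.001]
wrist_force: [0.2, -0.7, -1.5]
finger_gap: 0.254
grasp_force: 45.0
```

```bash
python3 d.py 0.467 0.122 0.16 -1.14
```

```text
t 7.8 tcp [ 0.4618 -0.1144  0.1639] yaw_y 0.170 q6 -0.47 gap 0.25 F [ 0.2 -0.7 -1.5]
shift [0.2321 0.0452 0.004 ] turn 1.31 axes x [-0.169  0.986] y [0.986 0.169]
```

Emit:
advance(segments=[[0.02,0.005,0,0.14],[0.045,0.01,0,0.28],[0.07,0.015,0,0.42],[0.095,0.02,0,0.56],[0.12,0.025,0,0.7],[0.15,0.03,0,0.84],[0.18,0.035,0,0.98],[0.205,0.04,0,1.12],[0.225,0.045,0,1.24],[0.232,0.045,0,1.31]])

```text
t: 8.75
tool_pos: [0.4656, 0.122, 0.1637]
eef_rot: [0.977, 0.215, -0.001, -0.0]
wrist_force: [0.3, 0.2, -0.7]
finger_gap: 0.255
grasp_force: 45.0
```

Emit:
advance(segments=[[0,0,0,0],[0,0,0,0]])

```text
t: 8.95
tool_pos: [0.4659, 0.1202, 0.1645]
eef_rot: [0.976, 0.217, -0.001, 0.0]
wrist_force: [-0.1, -0.5, -1.3]
finger_gap: 0.25
grasp_force: 45.0
```

Run:
```python
from h import *
im,c=snap("wrist","pics/w4.png");np.savez("pics/w4.npz",K=c[0],r=c[1],t=c[2])
b,cb=snap("scene","pics/scene4.png")
o=np.zeros((420,800,3),np.uint8);o[:,:400]=im[:,80:480];o[:,400:]=cv2.resize(b[225:351,250:370],(400,420),interpolation=cv2.INTER_CUBIC)
cv2.imwrite("pics/c4.png",o)
```

```bash
python3 d.py 0.467 0.122 0.16 -1.14
```

```text
t 9.1 tcp [0.4661 0.1199 0.165 ] yaw_y -1.134 q6 1.33 gap 0.25 F [ 0.5 -0.6 -1.6]
shift [ 0.0017 -0.0015  0.005 ] turn 0.006 axes x [0.906 0.423] y [ 0.423 -0.906]
```

View pics/c4.png

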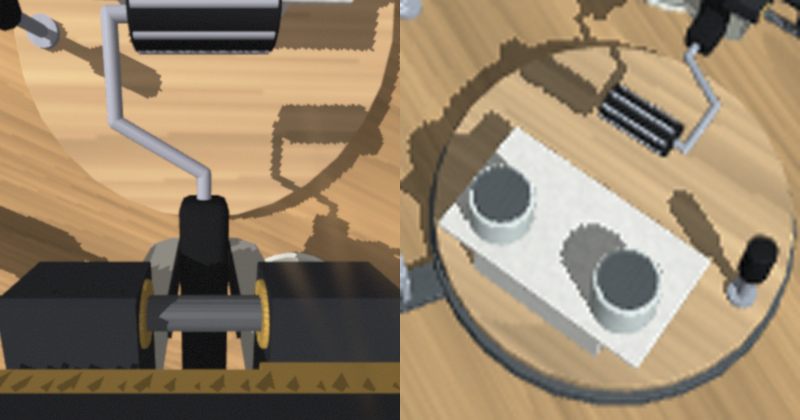

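The roller is above the open half with its cage parallel to the deck edge. In the scene crop the deck corners are at (517,128), (711,262), (638,366) and (440,220). I'll triangulate these as a second check of the disc pose.

Run:
```python
from m1 import *
c=load("scene");A=lambda X,Y:((X-400)/3.3333+250,Y/3.3333+225)
P=np.array([ray(c,*A(*q),.093)[:2] for q in[(517,128),(711,262),(638,366),(440,220)]]);print(P.round(3))
e=P[1]-P[0];f=P[2]-P[3];print(np.linalg.norm(e),np.arctan2(*e[::-1])-np.pi/2,np.arctan2(*f[::-1])-np.pi/2)
y=.43;u=np.array([np.cos(y),np.sin(y)]);print("axis",P.mean(0)-.0625*u)
D=np.array([ray(c,*A(*q),.04)[:2] for q in[(797,190),(720,80),(600,42),(500,78),(436,170),(432,240),(780,275),(770,300)]])
M=np.c_[2*D,np.ones(len(D))];s=np.linalg.lstsq(M,(D**2).sum(1),rcond=None)[0];print("disc",s[:2],np.sqrt(s[2]+s[:2]@s[:2]))
print("grip top",ray(c,*A(764,240),.145))
a=np.array([.585,.174]);
for xo,n in((-.088-.029,"pre"),(-.008-.029,"end")): print(n,(a+xo*u).round(4))
```

```bash
python3 d.py 0.467 0.122 0.16 -1.141
```

```text
[[0.634 0.098]
 [0.558 0.269]
 [0.65  0.31 ]
 [0.726 0.137]]
0.18749688679508567 0.4163732796113606 0.41179414368024303
axis [0.58504439 0.17759369]
disc [0.58434732 0.17470086] 0.15047014281521
grip top [0.53003321 0.28608195 0.145     ]
pre [0.4787 0.1252]
end [0.5514 0.1586]
t 9.1 tcp [0.4661 0.1199 0.165 ] yaw_y -1.134 q6 1.33 gap 0.25 F [ 0.5 -0.6 -1.6]
shift [ 0.0017 -0.0015  0.005 ] turn 0.007 axes x [0.906 0.423] y [ 0.423 -0.906]
```

Emit:
advance(segments=[[0,0,0.03,0.01],[0,-0.002,0.06,0.015],[0,-0.003,0.09,0.015],[0,-0.003,0.105,0.015],[0,-0.003,0.112,0.015],[0,-0.003,0.112,0.015],[0,-0.003,0.112,0.015]])

```text
t: 9.75
tool_pos: [0.4657, 0.1232, 0.0549]
eef_rot: [0.978, 0.209, 0.001, -0.0]
wrist_force: [1.1, 0.2, -1.9]
finger_gap: 0.255
grasp_force: 45.0
```

```bash
python3 d.py 0.5512 0.1609 0.052 -1.15
```

```text
t 9.8 tcp [0.4657 0.1232 0.0549] yaw_y -1.150 q6 1.36 gap 0.25 F [ 1.1  0.2 -1.9]
shift [0.0935 0.0005 0.0031] turn -0.0 axes x [0.913 0.408] y [ 0.408 -0.913]
```

Sliding in under the deck slowly while watching the forces.

Emit:
advance(segments=[[0.006,0,0.002,0],[0.014,0,0.002,0],[0.023,0,0.002,0],[0.032,0,0.002,0],[0.04,0,0.002,0],[0.046,0,0.002,0],[0.05,0,0.002,0]])

```text
t: 10.45
tool_pos: [0.5111, 0.1439, 0.0515]
eef_rot: [0.978, 0.209, -0.0, 0.0]
wrist_force: [-0.4, -0.1, -1.6]
finger_gap: 0.254
grasp_force: 45.0
```

```bash
python3 d.py 0.5512 0.1609 0.0465 -1.15
```

```text
t 10.4 tcp [0.5111 0.1439 0.0515] yaw_y -1.150 q6 1.38 gap 0.25 F [-0.4 -0.1 -1.6]
shift [0.0435 0.0008 0.005 ] turn 0.0 axes x [0.913 0.409] y [ 0.409 -0.913]
```

Emit:
advance(segments=[[0.006,0,0,0],[0.014,0,0,0],[0.022,0,0,0],[0.03,0,0,0],[0.037,0,0,0],[0.042,0,0.001,0],[0.044,0,0.003,0],[0.044,0,0.005,0],[0.044,0,0.006,0],[0.044,0,0.006,0]])

```text
t: 11.45
tool_pos: [0.5508, 0.1616, 0.0459]
eef_rot: [0.978, 0.209, 0.0, -0.0]
wrist_force: [-0.5, -0.3, 2.4]
finger_gap: 0.258
grasp_force: 45.0
```

```bash
python3 d.py 0.5512 0.1609 0.0465 -1.15;  python3 - <<'E'
from h import *
im,c=snap("wrist","pics/w5.png");np.savez("pics/w5.npz",K=c[0],r=c[1],t=c[2])
b,cb=snap("scene","pics/scene5.png")
o=np.zeros((420,800,3),np.uint8);o[:,:400]=im[:,80:480];o[:,400:]=cv2.resize(b[225:351,250:370],(400,420),interpolation=cv2.INTER_CUBIC)
cv2.imwrite("pics/c5.png",o)
E
```

```text
t 11.4 tcp [0.5508 0.1616 0.0459] yaw_y -1.150 q6 1.39 gap 0.26 F [-0.5 -0.3  2.4]
shift [ 0.0001  0.0008 -0.0006] turn -0.0 axes x [0.913 0.408] y [ 0.408 -0.913]
```

View pics/c5.png

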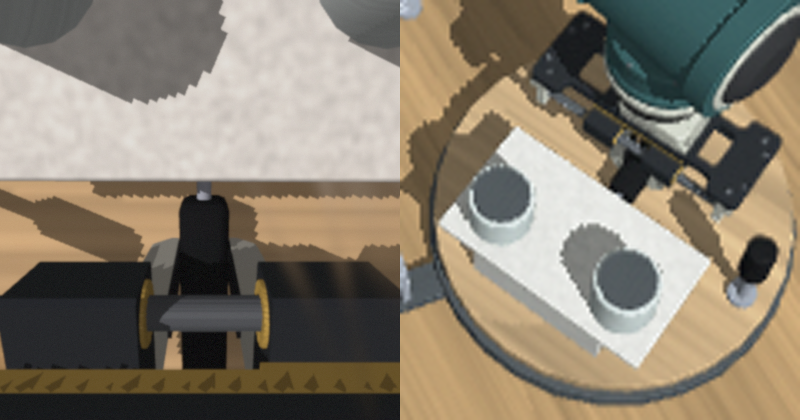

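The cage is under the deck, the handle sits square to the deck edge, and the wrist now carries the contact load. Releasing and rising.

Emit:
advance(segments=[[0,0,0,0],[0,0,0,0],[0,0,0,0],[0,0,0,0],[0,0,0,0]], jaw=0.55)

```text
t: 12.05
tool_pos: [0.5508, 0.1616, 0.0456]
eef_rot: [0.978, 0.209, -0.0, 0.0]
wrist_force: [-0.3, -0.1, 0.3]
finger_gap: 0.545
grasp_force: 0.0
```

Emit:
advance(segments=[[0,0,-0.01,0],[-0.002,0,-0.04,0],[-0.004,0,-0.08,0],[-0.006,0,-0.12,0],[-0.008,0,-0.15,0],[-0.01,0,-0.17,0],[-0.01,0,-0.17,0]])

```text
t: 12.75
tool_pos: [0.5424, 0.1577, 0.2197]
eef_rot: [0.978, 0.209, 0.003, -0.0]
wrist_force: [-0.0, 0.1, 0.1]
finger_gap: 0.551
grasp_force: 0.0
```

```bash
python3 d.py 0.53 0.287 0.21 -1.15;  python3 - <<'E'
from h import *
im,c=snap("wrist","pics/w6.png");np.savez("pics/w6.npz",K=c[0],r=c[1],t=c[2])
E
```

```text
t 12.8 tcp [0.5424 0.1577 0.2197] yaw_y -1.150 q6 1.39 gap 0.55 F [-0.   0.1  0.1]
shift [ 0.0414 -0.1231  0.0098] turn -0.0 axes x [0.913 0.408] y [ 0.408 -0.913]
```

View pics/w6.png

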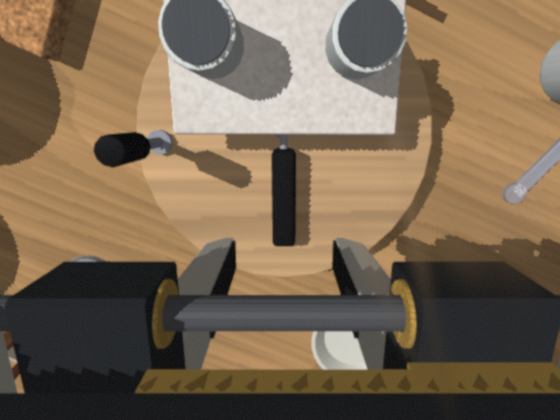

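In this view the handle runs from (284,150) to (285,245), the deck's near edge from (174,132) to (397,134), and the grip's top is at (112,149) with its foot at (163,142). The dish is unmoved at the bottom.

Run:
```python
from h import *
d=np.load("pics/w6.npz");w=(d["K"],d["r"],d["t"])
L,Rr=ray(w,174,132,.093)[:2],ray(w,397,134,.093)[:2];e=L-Rr;v=e/np.linalg.norm(e);u=np.array([v[1],-v[0]])
a=(L+Rr)/2-.01*u;print("deck w",np.linalg.norm(e),"yaw",np.arctan2(u[1],u[0]),"axis",a)
for n,p,z in(("hf",(284,150),.064),("hb",(285,244),.058),("griptop",(112,149),.145),("foot",(163,142),.045)):
    q=ray(w,*p,z)[:2];print(n,q.round(4),"disc",((q-a)@u).round(4),((q-a)@v).round(4))
```

```text
deck w 0.18999239187140984 yaw 0.4115929757242982 axis [0.58811591 0.17424193]
hf [0.5813 0.1725] disc -0.007 0.0012
hb [0.493  0.1319] disc -0.1041 -0.0007
griptop [0.5387 0.2872] disc -0.0001 0.1232
foot [0.5377 0.2853] disc -0.0018 0.1219
```

Placing is good: cage at disc x≈0.073, handle at −0.057, y≈0. Now to the crank grip, with the closing line near the tangent at the hump.

```bash
python3 d.py 0.537 0.2885 0.20 -1.74
```

Run:
```python
import numpy as np
from h import *
s=bot.sense();r=R.from_quat(s["eef_rot"]).as_matrix()
```

```text
t 12.8 tcp [0.542  0.1576 0.2173] yaw_y -1.150 q6 1.39 gap 0.55 F [1.  0.1 0.3]
shift [ 0.0488 -0.1216  0.0174] turn 0.59 axes x [0.913 0.408] y [ 0.408 -0.913]
```

Emit:
advance(segments=[[0,-0.02,0,0.14],[0.01,-0.05,0,0.28],[0.02,-0.09,0,0.42],[0.04,-0.115,0,0.55],[0.048,-0.1215,0.01,0.59],[0.048,-0.1215,0.02,0.59],[0.048,-0.1215,0.02,0.59]], jaw=0.8)

```text
t: 13.5
tool_pos: [0.535, 0.2873, 0.1928]
eef_rot: [0.996, -0.084, -0.002, 0.001]
wrist_force: [-0.1, -0.2, -0.3]
finger_gap: 0.798
grasp_force: 0.0
```

```bash
python3 d.py 0.537 0.2885 0.10 -1.74
```

Run:
```python
from h import *
im,c=snap("wrist","pics/w7.png");np.savez("pics/w7.npz",K=c[0],r=c[1],t=c[2])
print(proj(c,[.537,.2885,.145]),proj(c,[.537,.2885,.095]))
```

```text
t 13.5 tcp [0.535  0.2873 0.1928] yaw_y -1.738 q6 2.19 gap 0.80 F [-0.1 -0.2 -0.3]
shift [ 0.0021 -0.0017  0.0928] turn 0.002 axes x [ 0.986 -0.167] y [-0.167 -0.986]
[279.77584312 225.53923633] [280.30951899 206.07349345]
```

View pics/w7.png

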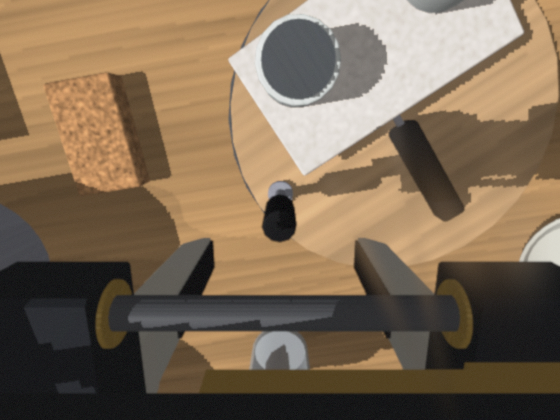

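The grip's top is at (280,225), where predicted. The descent is clear: the stick holder is well behind. Going down and gripping.

Emit:
advance(segments=[[0.002,-0.002,0.03,0],[0.002,-0.002,0.06,0],[0.002,-0.002,0.08,0],[0.002,-0.002,0.09,0],[0.002,-0.002,0.092,0]])

```text
t: 14.05
tool_pos: [0.538, 0.2889, 0.1031]
eef_rot: [0.996, -0.085, -0.0, 0.0]
wrist_force: [-0.1, 0.8, 0.9]
finger_gap: 0.802
grasp_force: 0.0
```

Emit:
advance(segments=[[0,0,0,0],[0,0,0,0],[0,0,0,0],[0,0,0,0],[0,0,0,0],[0,0,0,0],[0,0,0,0]], jaw=0.0, grip_n=50)

```text
t: 14.75
tool_pos: [0.5381, 0.2898, 0.1037]
eef_rot: [0.996, -0.084, -0.0, -0.0]
wrist_force: [-8.3, 0.9, 1.4]
finger_gap: 0.254
grasp_force: 50.3
```

Run:
```python
from h import *
s=bot.sense();r=R.from_quat(s["eef_rot"]).as_matrix();p=s["tool_pos"];print(p,s["wrist_force"].round(1),s["finger_gap"],s["grasp_force"],r[:2,:2].round(3).tolist())
a=np.array([.587,.1747]);d=p[:2]-a;print("radius",np.linalg.norm(d),"ang",np.arctan2(d[1],d[0]))
a0=np.arctan2(d[1],d[0])
for k in range(1,22):
    g=a0+k*.125;q=a+.125*np.array([np.cos(g),np.sin(g)])
    print(k,round(g+.168-np.pi/2,3),(r[:2,:2].T@(q-p[:2])).round(4))
```

```text
[0.53813274 0.28982881 0.1037222 ] [-8.3  0.9  1.4] 0.25417649508852436 50.275737047195435 [[0.986, -0.168], [-0.168, -0.986]]
radius 0.12507058238155733 ang 1.9722071627858275
1 0.694 [-0.0126  0.0093]
2 0.819 [-0.0239  0.02  ]
3 0.944 [-0.0338  0.0321]
4 1.069 [-0.0421  0.0453]
5 1.194 [-0.0488  0.0594]
6 1.319 [-0.0536  0.0743]
7 1.444 [-0.0565  0.0896]
8 1.569 [-0.0575  0.1052]
9 1.694 [-0.0565  0.1208]
10 1.819 [-0.0536  0.1362]
11 1.944 [-0.0488  0.151 ]
12 2.069 [-0.0422  0.1652]
13 2.194 [-0.0338  0.1784]
14 2.319 [-0.0239  0.1904]
15 2.444 [-0.0126  0.2012]
16 2.569 [-0.      0.2104]
17 2.694 [0.0136 0.218 ]
18 2.819 [0.0281 0.2239]
19 2.944 [0.0432 0.2279]
20 3.069 [0.0587 0.2299]
21 3.194 [0.0743 0.2301]
```

Emit:
advance(segments=[[-0.006,0.004,0,0],[-0.0126,0.0093,0,0],[-0.024,0.02,0,-0.03],[-0.034,0.032,0,-0.06],[-0.042,0.045,0,-0.09],[-0.049,0.0595,0,-0.12],[-0.0535,0.0745,0,-0.16],[-0.0565,0.0895,0,-0.2],[-0.0575,0.105,0,-0.24],[-0.0575,0.105,0,-0.24]])

```text
t: 15.75
tool_pos: [0.465, 0.1941, 0.1038]
eef_rot: [0.999, 0.036, 0.003, 0.0]
wrist_force: [19.8, -0.9, -9.2]
finger_gap: 0.252
grasp_force: 50.0
```

Run:
```python
from h import *
s=bot.sense();r=R.from_quat(s["eef_rot"]).as_matrix();p=s["tool_pos"]
a=np.array([.587,.1747]);d=p[:2]-a;g0=np.arctan2(d[1],d[0])%(2*np.pi);print("radius",np.linalg.norm(d),"theta",g0+.168-np.pi/2)
print(np.arctan2(r[1,1],r[0,1]))
for th in np.arange(1.7,3.3,.12):
    g=th-.168+np.pi/2;q=a+.125*np.array([np.cos(g),np.sin(g)])
    print(round(th,3),(r[:2,:2].T@(q-p[:2])).round(4))
g=3.142-.168+np.pi/2;print("goal",(r[:2,:2].T@(a+.125*np.array([np.cos(g),np.sin(g)])-p[:2])).round(4))
```

```text
radius 0.12356659250965428 theta 1.5810399973267781
-1.4997824142611016
1.7 [-0.0039  0.0143]
1.82 [-0.0046  0.0293]
1.94 [-0.0036  0.0443]
2.06 [-0.0008  0.059 ]
2.18 [0.0038 0.0732]
2.3 [0.0101 0.0869]
2.42 [0.0179 0.0997]
2.54 [0.0272 0.1114]
2.66 [0.0379 0.1219]
2.78 [0.0497 0.1311]
2.9 [0.0626 0.1389]
3.02 [0.0762 0.145 ]
3.14 [0.0906 0.1494]
3.26 [0.1053 0.1521]
goal [0.0908 0.1495]
```

There was about 20 N of radial load, so the axis lies roughly 3 mm further in x than estimated. I'll correct the arc by +4.5 mm in tool x and continue.

Emit:
advance(segments=[[0.002,0.006,0,-0.02],[0.001,0.016,0,-0.04],[0,0.031,0,-0.08],[0.001,0.046,0,-0.12],[0.0035,0.0605,0,-0.16],[0.008,0.075,0,-0.2],[0.0145,0.0885,0,-0.25],[0.0225,0.101,0,-0.3],[0.0315,0.113,0,-0.35]])

```text
t: 16.65
tool_pos: [0.5038, 0.0858, 0.1038]
eef_rot: [0.978, 0.21, 0.002, -0.001]
wrist_force: [15.9, 19.1, -7.9]
finger_gap: 0.249
grasp_force: 50.0
```

Run:
```python
from h import *
s=bot.sense();r=R.from_quat(s["eef_rot"]).as_matrix();p=s["tool_pos"]
a=np.array([.5895,.1747]);d=p[:2]-a;g0=np.arctan2(d[1],d[0])%(2*np.pi);print("radius",np.linalg.norm(d),"theta",g0+.168-np.pi/2)
for th in np.arange(2.5,3.3,.1):
    g=th-.168+np.pi/2;q=a+.125*np.array([np.cos(g),np.sin(g)])
    print(round(th,3),(r[:2,:2].T@(q-p[:2])).round(4))
```

```text
radius 0.12351092025409717 theta 2.542790845763254
2.5 [-0.0033 -0.0045]
2.6 [0.0015 0.0071]
2.7 [0.0073 0.0181]
2.8 [0.0143 0.0285]
2.9 [0.0222 0.0382]
3.0 [0.0311 0.047 ]
3.1 [0.0408 0.0549]
3.2 [0.0512 0.0618]
```

Emit:
advance(segments=[[0.006,0.0055,0,-0.04],[0.012,0.016,0,-0.08],[0.0185,0.0263,0,-0.12],[0.0263,0.0359,0,-0.16],[0.035,0.0446,0,-0.2],[0.043,0.051,0,-0.24],[0.049,0.0552,0,-0.28],[0.049,0.0552,0,-0.28],[0.049,0.0552,0,-0.28]])

```text
t: 17.55
tool_pos: [0.57, 0.0552, 0.1037]
eef_rot: [0.939, 0.343, -0.0, -0.0]
wrist_force: [-1.3, 4.7, 1.9]
finger_gap: 0.251
grasp_force: 50.0
```

Run:
```python
from h import *
s=bot.sense();p=s["tool_pos"];a=np.array([.5895,.1747]);d=p[:2]-a;print("radius",np.linalg.norm(d),"theta",np.arctan2(d[1],d[0])%(2*np.pi)+.168-np.pi/2)
```

```bash
python3 d.py 0.5 0 0.3
```

```text
radius 0.12104738560726697 theta 3.147562691611319
t 17.6 tcp [0.57   0.0552 0.1037] yaw_y -0.870 q6 0.92 gap 0.25 F [-1.3  4.7  1.9]
shift [-0.0891 -0.003  -0.1963] turn  axes x [0.764 0.645] y [ 0.645 -0.764]
```

The tangential force is near zero, so the disc is in or close to the stop. Releasing, rising, and looking.

Emit:
advance(segments=[[0,0,0,0],[0,0,0,0],[0,0,0,0],[0,0,0,0]], jaw=0.65)

```text
t: 17.95
tool_pos: [0.5704, 0.0549, 0.1036]
eef_rot: [0.939, 0.343, -0.0, 0.0]
wrist_force: [-0.2, -0.0, -0.6]
finger_gap: 0.545
grasp_force: 0.0
```

Emit:
advance(segments=[[0,0,-0.02,0],[0,0,-0.06,0],[0,0,-0.1,0],[-0.02,0,-0.12,0],[-0.06,0.03,-0.12,0],[-0.1,0.06,-0.12,0],[-0.13,0.1,-0.12,0],[-0.15,0.14,-0.12,0],[-0.16,0.17,-0.12,0],[-0.16,0.17,-0.12,0]])

```text
t: 18.95
tool_pos: [0.5581, -0.1814, 0.2229]
eef_rot: [0.94, 0.342, -0.0, 0.0]
wrist_force: [0.3, 0.9, -0.9]
finger_gap: 0.651
grasp_force: 0.0
```

Run:
```python
from h import *
t,ct=snap("top","pics/top8.png");b,cb=snap("scene","pics/scene8.png")
o=np.zeros((420,800,3),np.uint8);o[:400,:400]=cv2.resize(t[130:260,150:280],(400,400),interpolation=cv2.INTER_CUBIC);o[:,400:]=cv2.resize(b[225:351,250:370],(400,420),interpolation=cv2.INTER_CUBIC)
cv2.imwrite("pics/c8.png",o);print(bot.sense()["t"])
```

```text
19.05
```

View pics/c8.png

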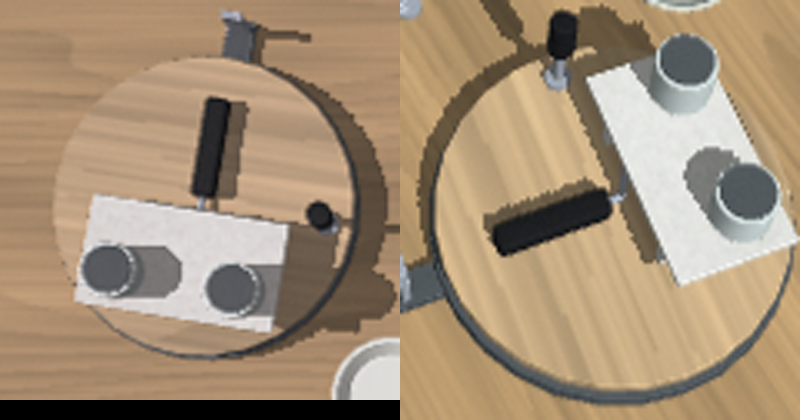

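The handle now points to the pointer, with the roller in place. In the top crop the deck edge runs from (95,195) to (289,226) and the handle from (217,98) to (204,198). I'll check the angle.

Run:
```python
from m1 import *
c=load("top");A=lambda x,y:(150+x/3.077,130+y/3.077)
def an(p,q,z): a,b=ray(c,*A(*p),z),ray(c,*A(*q),z);d=(b-a)[:2];return np.arctan2(d[1],d[0]),a[:2],b[:2]
L=an((95,195),(289,226),.093);F=an((76,300),(270,331),.093)
yaw=L[0]+np.pi/2;print("deck yaw world",L[0],F[0])  # edge runs from image left(+Y) to right; disc +y direction = L->R
dy=L[0];dyaw=dy-np.pi/2;print("theta",(dyaw+.168)%(2*np.pi))
u=np.array([np.cos(dyaw),np.sin(dyaw)]);v=np.array([-u[1],u[0]]);a=(L[1]+L[2])/2-.01*u;print("axis",a)
H=an((217,98),(205,196),.064);print("handle yaw rel",H[0]-dyaw)
for q in H[1:]: print(((q-a)@u).round(4),((q-a)@v).round(4))
p=ray(c,*A(232,16),.075)[:2];print("pointer dir from axis",np.arctan2(*(p-np.array([.5885,.1745]))[::-1]))
s=load("scene");B=lambda X,Y:((X-400)/3.3333+250,Y/3.3333+225)
P,Q=ray(s,*B(587,77),.093)[:2],ray(s,*B(681,285),.093)[:2];d=P-Q;print("scene theta",(np.arctan2(d[1],d[0])-np.pi/2+.168)%(2*np.pi))
```

```text
deck yaw world -1.7226743196305623 -1.721331433094115
theta 3.1577146607541273
axis [0.58128661 0.17465709]
handle yaw rel 6.333794299772007
-0.1054 -0.0008
-0.0081 0.0041
pointer dir from axis -0.16902375771728673
scene theta 3.158139788535624
```

Emit:
advance(segments=[[0,0,0,0],[0,0,0,0],[0,0,0,0]], quiet=true)

```text
ok
```

```bash
python3 -c "
from bench import bot
print(bot.sign_off())"
```

```text
the job is handed in; nothing more can be done
None
```

The job is handed in at about 19 s; no verdict came back. By the last pictures, the roller lies flat with its cage under the deck (about 73 mm past the axis) and its handle over the open half, and the carousel is at about 3.158 rad, against 3.142 for the stop facing the pointer.

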